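Open the syringe pump for a syringe change

TASK

The syringe in the pump is spent and the pump has to be opened for the change. With the fingertips, press down the release pad on top of the pusher carriage and keep it down while you slide the carriage away from the syringe all the way back against its end stop, then let the pad spring up so that the carriage is locked there. Also push the upright peg of the barrel clamp round until the clamp is swung fully aside; leave the spent syringe lying in its cradle and all the other things where they are.

Things in the scene. Friction and masses are not known exactly. Their poses are not given: they have to be found in the camera images.
- syringe_pump: bench syringe pump, white and grey, 124 (x) x 336 (y) mm, housing top at 62 mm; heavy, does not move. Origin on the worktop under its middle; z up, +y along its two steel rods from the syringe towards the end stop, -x its front with the dark display (robot side). Syringe cradle on the -y half, carriage on the rods of the +y half.
- end_stop (a point): middle of the top of the end stop, the fixed white block at the pump's +y end, 92 mm (x) by 22 mm (y), top 107 mm above the worktop; the carriage stops against its -y face, 11 mm from this point.
- pusher (a joint): carriage position along the pump's +y, m: 0 nearest the syringe, 0.105 against the end stop. A catch locks it to a rack of 12 mm pitch unless the release pad is at least 5 mm down; then 1 to 2 N slide it. White block 76 mm (x), 64 mm long (26 mm before, 38 mm behind the pad's middle), shoulders 108 mm above the worktop.
- release_pad (a joint): how far the pad is pressed down, m: 0 up (locked), 0.008 fully down. Spring 1.6 N when up, 4.8 N fully down; let go, it springs up where the catch meets a gap of the rack, as it does at the end stop.
- pad_middle (a point): middle of the top of the release pad when up, 122 mm above the worktop; rides with the carriage but does not sink with the pad. Ribbed grey pad 46 (x) x 34 mm (y), free on three sides; on its +y side, 20 mm from here, the carriage's upright back (76 mm wide, 18 mm thick, top 144 mm above the worktop) which a fingertip can push.
- barrel_clamp (a joint): clamp angle, rad: 0 = arm across the barrel, pointing along the pump's -x from its post; growing, it swings (counter-clockwise from above) towards the pump's -y, away from the carriage, to a stop at 1.57 where the arm points along -y behind the barrel. Stays where left; about 0.4 N at the peg turns it.
- clamp_peg (a point): middle of the top of the clamp's upright white peg, 152 mm above the worktop, 66 mm from the post's axis. Peg 12 to 15 mm thick, rising 28 mm above the flat arm (14 mm wide, its top 123 mm above the worktop).
- clamp_post (a point): on the clamp's turning axis, at the top of the arm, 123 mm above the worktop; 46 mm in x and -100 mm in y from the pump's origin, in the pump's frame.
- spent_syringe: empty syringe lying loose in the cradle under the clamp, barrel 24 mm thick and 96 mm long, its top 112 mm above the worktop; origin on its axis at the finger flange, axis along y, tip at -y 117 mm, plunger disc at +y 20 mm. The flange is 38 x 22 mm.
- gel_bottle: small blue bottle with white cap, 43 mm wide, 60 mm high, in front of the pump; origin under its middle. Leave it.
- saline_bottle: white bottle, 45 mm wide, 126 mm high, standing near the pump's +y end; origin under its middle. Leave it.
- pen: pen 145 mm long lying in front of the pump; origin under its middle. Leave it.
- swab_packet: flat paper packet 71 x 50 x 6 mm lying in front of the pump; origin under its middle. Leave it.
Not all that is in view belongs to the job. Leave any blue look-alike of the spent_syringe alone.

How it is judged:
On the way, in this order (a step that is already met when the one before it is completed fails the run):
1. the carriage is on its way, the release pad held down (value of joint release_pad above 0.0045 m and value of joint pusher between 0.045 and 0.095 m and contact force between the fingers and release_pad above 0.5 N), for 0.05 s.
2. the carriage is at its end stop, the release pad still held down (value of joint release_pad above 0.0045 m and value of joint pusher above 0.101 m), for 0.1 s.
At the end, for the whole second after the job is handed in: The carriage stands within 4 mm of its end stop with the release pad up (less than 2 mm down), the barrel clamp is swung aside to within 0.22 rad of its stop, and the spent syringe lies still in its cradle, within 12 mm of where it was (value of joint pusher above 0.101 m and value of joint release_pad below 0.002 m and value of joint barrel_clamp above 1.35 rad and distance of spent_syringe from where it was at the start of the episode below 0.012 m and linear speed of spent_syringe below 0.02 m/s); the robot touches nothing.
It fails at once if the carriage is forced along its rack with the release pad up (value of joint release_pad below 0.003 m and velocity of joint pusher above 0.03 m/s and value of joint pusher between 0.045 and 0.098 m).
It fails at once if the spent syringe is lifted, carried or pushed out of its place (distance of spent_syringe from where it was at the start of the episode above 0.02 m).
It fails at once if one of the other things is lifted, carried or knocked aside (distance of any of gel_bottle, saline_bottle, pen, swab_packet from where it was at the start of the episode above 0.025 m).
It also fails if it takes over 48 s, if anything falls off the work surface, if the arm or the gripper's body presses on something with over 40 N, if the wrist force passes 120 N, or if a joint passes its speed limit or range.

ROBOT

A 6-joint arm with a two-finger parallel gripper is mounted at the origin on a cart in front of the work surface, level with it; the furniture and walls round the work are solid. World frame = base frame: x ahead of the robot, y to its left, z up, the work surface at z = 0. Lengths are in m, angles in rad, forces in N, time in s.
With the tool pointing down it reaches from about 0.425 to 0.95 m from the base axis. Payload 3.5 kg.
Tool frame: the origin (TCP) lies on the centre line of the jaws, within the pads' length; the fingertips stand 25 mm ahead of it and the grasp point (between the pads) lies 6 mm ahead of it (ctrl.finger_overhang is the distance from the TCP to the fingertips, in m); z points along the fingers, y is the line along which they close (so a half turn about z gives the same grasp; the last joint's range is limited). The gripper opens to 85 mm and grips with 20 to 120 N. Pads are 22 mm wide; open, the fingers measure 114 mm over their backs; the gripper's body (76 mm by 85 mm) begins 54 mm behind the grasp point. The pads swing forward as they close: fully open they stand 13 mm farther back than shut.
Start: joints at [-1.494, 0.286, 1.577, -0, 1.279, -0.15], TCP at [0.152, -0.658, 0.234] pointing down, gripper open.
Joint ranges: [-2.77, 2.77], [-0.9, 2.22], [0.21, 2.48], [-1.53, 4.67], [0.24, 2.81], [-2.84, 2.84]. Speed limits (rad/s): [2.79, 2.79, 3.14, 3.14, 3.14, 3.14].

INTERFACE

Orientations are given as a unit quaternion [x, y, z, w].
In Python, from plant import get_state, imaging, job, ctrl gives the robot as it stands.
- The arm moves only by the tool jog_arm, never from a script. Its argument "increments" is a list of rows, each an object of numbers: "dx", "dy", "dz": the shift along the world's x, y, z each as a share of 12 cm, from -1 to 1; "ax", "ay", "az": the turn, a rotation vector about the world's x, y, z each as a share of pi/2 rad, from -1 to 1; "gripper": the gripper command: -1 is shut, 1 is fully open, values between are in proportion. A call has 1 to 10 rows; each row is the pose to reach, as a shift and turn from the pose commanded when the call began; what a row does not reach only later rows make up. A row lasts 1/10 s, in which the tool goes at most 50 mm and 8.59 degrees, less where a joint would pass 70% of its speed; a pose out of reach is approached as far as the arm can. A call with a number of a shift or a turn outside -1 to 1 is refused whole. A call with a gripper value outside its range is refused whole. The fingers move at their own pace and stop on an object; "force" is the grip in N (left out, the last holds). Time passes only in rows, so rows that repeat a pose let the fingers close. It gives the time, the measured TCP pose, the force, the opening and the grip force at its end, in the units of the state.
- get_state(): the state, without advancing time (a new reading comes with each control period).
- imaging.read_camera(name): name is "scene" or "top" or "wrist"; returns a dict with "frame" (480x640x3 uint8, blue, green, red), "depth" (480x640 float32, m along the optical axis (not along the pixel's ray), 0 where there is no reading), "camera_matrix" (3x3 intrinsics, pixels), "dist" ([k1, k2, p1, p2, k3] as OpenCV has them; the pictures are not rectified), "extrinsics" (4x4, takes a point from camera to world coordinates); the wrist camera has in their place "mount" (4x4, takes a point from camera to tool coordinates, whose origin is the TCP and whose axes are the flange's). Camera axes: x right, y up, looking along -z (the intrinsics and any distortion apply to the point x, -y, -z); pixel columns grow to the right and rows downward; lengths in m; the calibration is good to about 2 mm. A picture is of the moment at which its call begins: read the wrist's pose just before it.
- job.sign_off(): hands the job in; it is judged then, once.
The state is a dict: "time": time; "qpos": joint angles; "dq": joint speeds; "joint_efforts": joint torques, N m; "eef_pos": TCP position; "tcp_rot": TCP orientation; "contact_force": force on the tool from outside, world axes, zero at the start; "wrist_torque": the same for the moment, N m; "opening": opening from 0.0 (shut) to 1.0 (fully open); "finger_force": force on a finger pad.
Only numpy, scipy, OpenCV 4.12 (cv2) and the standard library are available. Lean on these libraries where they do the work, as an engineer would, in place of code of your own. Each camera call takes 0.05 s, during which the arm holds its last target. There are 200 camera calls.

## Working session

There is one attempt and no reset: what is moved stays moved. The work goes in short steps, Python scripts to look and compute and a tool call to move; the robot and the scene stay as the last step left them, time stands still between calls to the robot, and variables do not carry over. Pictures are saved under pics/ and viewed, at most 10 in all, crops included, and the job is handed in when it is done.

Besides the shell and the picture viewer there is one more tool, called after "Call:" as name(argument=value, ...) on one line, values as JSON. jog_arm: Moves the arm, as the interface text tells. Shift numbers are shares of 12 cm and turn numbers shares of pi/2 rad, none past 1 either way. Its arguments: {"type":"object","properties":{"increments":{"type":"array"},"force":{"type":"number"}},"required":["increments"]}

```bash
mkdir -p pics; ls; cat > h.py <<'E'
import numpy as np, cv2
from plant import get_state, imaging, job, ctrl
def grab(n):
    d=imaging.read_camera(n); np.savez(f'{n}.npz',**{k:v for k,v in d.items() if isinstance(v,(np.ndarray,list))}); return d
def cloud(d,T=None):
    """world xyz for every pixel"""
    K=np.array(d['camera_matrix']);h,w=d['depth'].shape
    uv=np.stack(np.meshgrid(np.arange(w),np.arange(h)),-1).reshape(-1,1,2).astype(np.float64)
    n=cv2.undistortPoints(uv,K,np.array(d['dist'],float)).reshape(h,w,2)
    z=d['depth'];P=np.stack([n[...,0]*z,-n[...,1]*z,-z],-1)
    T=np.array(d['extrinsics']) if T is None else T
    return P@T[:3,:3].T+T[:3,3]
E
python3 - <<'E'
from h import *
s=get_state();print(s['time'],s['eef_pos'],s['tcp_rot'],s['contact_force'],ctrl.finger_overhang)
for n in('top','scene'):
    d=grab(n);cv2.imwrite(f'pics/{n}1.png',d['frame']);print(n,np.array(d['extrinsics'])[:3,3])
E
```

```text
pics
0.0 [ 0.15176423 -0.65706213  0.23244478] [ 9.93576806e-01  1.13153866e-01  4.39852029e-05 -1.15367156e-03] [ 0.19048003 -0.09746373  0.19368706] 0.025
top [0.4202515  0.06249647 1.40181831]
scene [0.03285902 0.69933201 0.58558274]
```

View pics/top1.png

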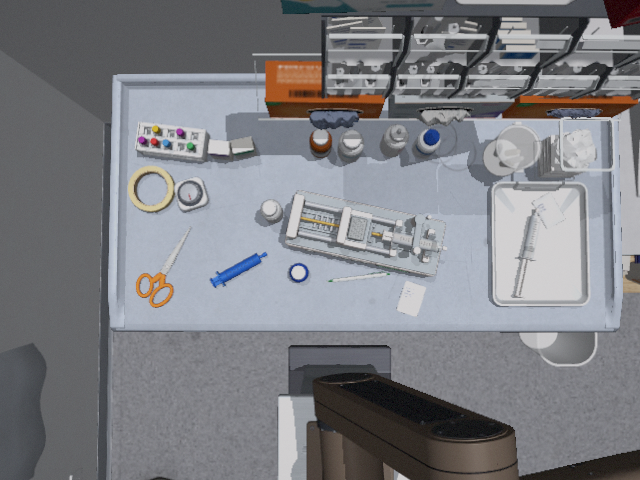

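View pics/scene1.png

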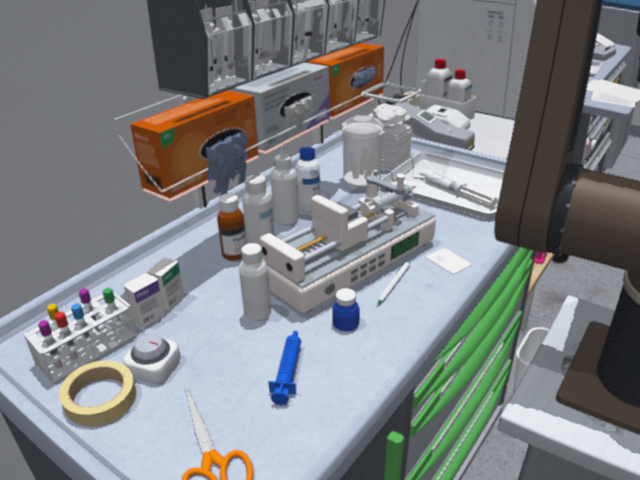

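The top view shows the pump at about (365,232), with its end stop near (295,218), the carriage near (355,228) and the clamp near (430,240). The saline bottle is at (271,210), the gel bottle at (298,272), the pen at (360,277) and the packet at (411,298). The blue syringe at (238,269) and the one in the tray at (525,250) are look-alikes, and the spent one lies in the cradle at about (400,240). I'll crop that area to confirm and measure it.

```bash
python3 - <<'E'
from h import *
d=dict(np.load('top.npz'));P=cloud(d)
c=d['frame'][180:285,270:460];cv2.imwrite('pics/crop.png',cv2.resize(c,None,fx=4.2,fy=4.2,interpolation=cv2.INTER_CUBIC))
m=np.zeros(P.shape[:2],bool);m[180:285,280:460]=1
# housing footprint: z 0.05..0.16
for lo,hi in((.05,.2),(.052,.075),(.1,.112),(.112,.118),(.118,.127),(.137,.149),(.149,.158)):
    q=m&(P[...,2]>lo)&(P[...,2]<hi);n=q.sum()
    if n<4: print(lo,n);continue
    r=cv2.minAreaRect(P[q][:,:2].astype(np.float32));print(lo,hi,n,r,P[q].mean(0))
v=(np.where(m,P[...,2],0)[180:285,270:460]);v=np.clip(v/.16*255,0,255).astype(np.uint8)
cv2.imwrite('pics/cropz.png',cv2.resize(cv2.applyColorMap(v,cv2.COLORMAP_JET),None,fx=4.2,fy=4.2,interpolation=cv2.INTER_NEAREST))
E
```

```text
0.05 0.2 8905 ((0.4778614044189453, -0.0142364501953125), (0.3595636785030365, 0.19084589183330536), 77.99443817138672) [ 0.50520312 -0.02642757  0.08163114]
0.052 0.075 4954 ((0.47867584228515625, -0.012962475419044495), (0.356486976146698, 0.18975113332271576), 78.1389389038086) [ 0.50083564 -0.02868616  0.06190833]
0.1 0.112 1395 ((0.5140844583511353, -0.033799782395362854), (0.3355785012245178, 0.09167565405368805), 80.07110595703125) [ 0.51117562 -0.01541094  0.10699539]
0.112 0.118 241 ((0.5153589248657227, -0.029328644275665283), (0.30473482608795166, 0.08229704201221466), 82.77718353271484) [ 0.50063627 -0.07606785  0.11413674]
0.118 0.127 580 ((0.5075914263725281, -0.05853503942489624), (0.18153075873851776, 0.08415829390287399), 85.45218658447266) [ 0.51097694 -0.06371858  0.12244281]
0.137 0.149 329 ((0.5036655068397522, -0.054969288408756256), (0.1693117469549179, 0.07428227365016937), 78.01758575439453) [0.51705517 0.0135592  0.14345562]
0.149 0.158 32 ((0.478599488735199, -0.05477220565080643), (0.1617419272661209, 0.012732651084661484), 81.36522674560547) [ 0.46875296 -0.12306508  0.15130376]
```

View pics/crop.png

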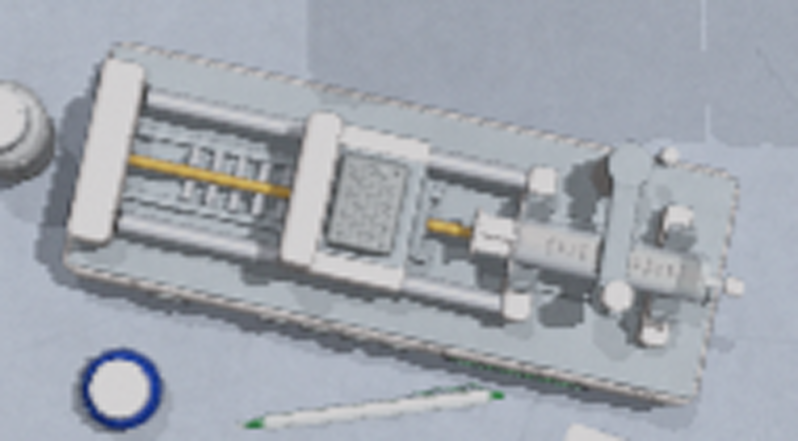

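View pics/cropz.png

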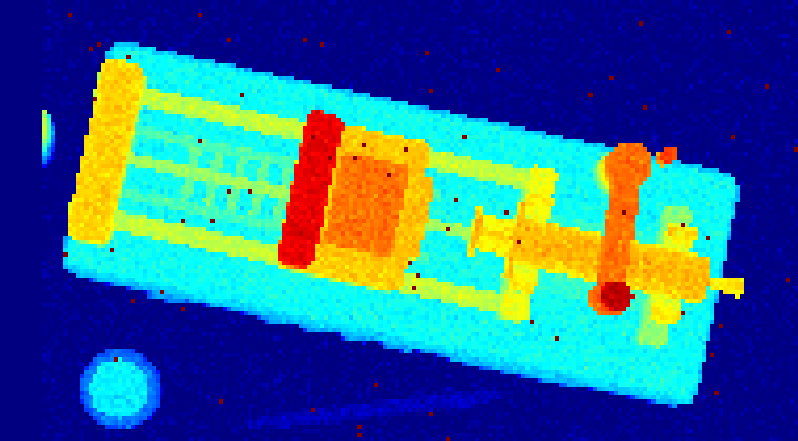

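The crops show the end stop at crop pixels (107,150), the carriage back at (311,190), the ribbed pad at (368,203), the peg at (616,296) and the post at (630,165). The spent syringe is in the cradle from (480,235) to (735,287), under the clamp. It is the only syringe in the pump, so it fits the description. Next I'll measure these points.

```bash
python3 - <<'E'
from h import *
d=dict(np.load('top.npz'));P=cloud(d)
def reg(x0,x1,y0,y1,lo,hi,name):
    m=np.zeros(P.shape[:2],np.uint8);a=lambda v,o:int(round(v/4.2+o))
    m[a(y0,180):a(y1,180),a(x0,270):a(x1,270)]=1
    q=((m>0)&(P[...,2]>lo)&(P[...,2]<hi)).astype(np.uint8)
    n,l,st,_=cv2.connectedComponentsWithStats(q);k=1+st[1:,4].argmax();p=P[l==k]
    r=cv2.minAreaRect(p[:,:2].astype(np.float32));print(name,len(p),np.round(r[0],4),np.round(r[1],4),round(r[2],2),np.round(p.mean(0),4));return np.array(r[0])
h=reg(50,760,30,420,.05,.2,'housing')
e=reg(60,150,50,250,.1,.115,'endstop')
b=reg(270,350,100,280,.137,.15,'back')
p=reg(320,420,140,270,.117,.128,'pad')
g=reg(585,640,270,320,.145,.16,'peg')
t=reg(600,660,140,190,.118,.128,'post')
reg(460,740,210,310,.105,.1165,'syr')
reg(0,55,60,200,.1,.14,'saline')
# saline/gel, pen
for n,(u0,u1,v0,v1) in dict(saline=(258,284,196,224),gel=(285,312,260,286),pen=(325,392,268,285)).items():
    Q=P[v0:v1,u0:u1].reshape(-1,3);Q=Q[(Q[:,2]>.007)&(Q[:,2]<.14)];print(n,Q.mean(0),np.percentile(Q,[2,98],axis=0))
# yaw via top faces of long things
u=(e-g);print('endstop-peg',u)
yaw=None
for nm,a in(('e-p',e-p),('e-b',e-b)):
    print(nm,a,np.degrees(np.arctan2(-a[0],a[1])),np.linalg.norm(a))
w=t-g;print('post-peg',np.linalg.norm(w),np.degrees(np.arctan2(w[1],w[0])))
E
```

```text
housing 8732 [ 0.5079 -0.032 ] [0.3373 0.1246] 77.94 [ 0.5066 -0.0293  0.0821]
endstop 447 [0.541  0.1198] [0.0218 0.0916] 77.66 [0.5404 0.1197 0.1067]
back 316 [0.5194 0.0191] [0.018  0.0743] 77.74 [0.5191 0.0193 0.1433]
pad 344 [ 0.5135 -0.0093] [0.0339 0.0461] 78.43 [ 0.5131 -0.0092  0.1221]
peg 42 [ 0.4679 -0.1276] [0.0135 0.0129] 62.83 [ 0.4677 -0.1273  0.1503]
post 94 [ 0.5325 -0.1379] [0.0212 0.0212] 0.3 [ 0.5325 -0.1375  0.1229]
syr 237 [ 0.4912 -0.0931] [0.0639 0.0354] 78.39 [ 0.4938 -0.098   0.1104]
saline 92 [0.5545 0.1636] [0.0134 0.0298] 89.71 [0.554  0.1645 0.1198]
saline [0.55134293 0.16931909 0.09727968] [[0.53357777 0.15079751 0.01596703]
 [0.57504551 0.19201081 0.12789588]]
gel [0.42248487 0.1138142  0.04685045] [[0.4029916  0.09505705 0.01085969]
 [0.44234636 0.13440948 0.06303642]]
pen [ 0.41369692 -0.02100238  0.0104488 ] [[ 0.40301541 -0.08496808  0.00704749]
 [ 0.43002707  0.04205825  0.01547229]]
endstop-peg [0.07314801 0.24746481]
e-p [0.02753073 0.12913915] -12.034531097697945 0.13204113203883885
e-b [0.02164972 0.10073838] -12.12896924183608 0.10303849536868222
post-peg 0.06544344761056896 -9.002054928950011
```

Call:
jog_arm(increments=[{"dx": 0.4,"dy": 0.3,"az": -0.09,"gripper": -1},{"dx": 0.7,"dy": 0.6,"az": -0.18,"gripper": -1},{"dx": 1,"dy": 0.9,"az": -0.279,"gripper": -1},{"dx": 1,"dy": 1,"az": -0.279,"gripper": -1},{"dx": 1,"dy": 1,"az": -0.279,"gripper": -1}])

```text
$.increments[0]: bad value
```

Call:
jog_arm(increments=[{"dx": 0.4,"dy": 0.3},{"dx": 0.7,"dy": 0.6},{"dx": 1,"dy": 0.9},{"dx": 1,"dy": 1}])

```text
$.increments[0]: bad value
```

Call:
jog_arm(increments=[{"dx": 0.3,"dy": 0.4},{"dx": 0.6,"dy": 0.8},{"dx": 0.8,"dy": 1},{"dx": 0.8,"dy": 1}])

```text
$.increments[0]: bad value
```

Call:
jog_arm(increments=[{"dx": 0.4,"dy": 0.3,"dz": 0,"ax": 0,"ay": 0,"az": -0.09,"gripper": -1},{"dx": 0.7,"dy": 0.6,"dz": 0,"ax": 0,"ay": 0,"az": -0.18,"gripper": -1},{"dx": 1,"dy": 0.9,"dz": 0,"ax": 0,"ay": 0,"az": -0.279,"gripper": -1},{"dx": 1,"dy": 1,"dz": 0,"ax": 0,"ay": 0,"az": -0.279,"gripper": -1}])

```text
time: 0.5
eef_pos: [0.2746, -0.5347, 0.233]
tcp_rot: [0.994, -0.105, 0.0, -0.001]
contact_force: [0.6, -1.1, 0.2]
opening: 0.328
finger_force: 0.0
```

All keys are needed. Continuing.

Call:
jog_arm(increments=[{"dx": 0.4,"dy": 0.3,"dz": 0,"ax": 0,"ay": 0,"az": 0,"gripper": -1},{"dx": 0.7,"dy": 0.6,"dz": 0,"ax": 0,"ay": 0,"az": 0,"gripper": -1},{"dx": 1,"dy": 0.9,"dz": 0,"ax": 0,"ay": 0,"az": 0,"gripper": -1},{"dx": 1,"dy": 1,"dz": 0,"ax": 0,"ay": 0,"az": 0,"gripper": -1}])

```text
time: 0.9
eef_pos: [0.3942, -0.4147, 0.2333]
tcp_rot: [0.995, -0.104, 0.0, -0.001]
contact_force: [-0.5, 0.1, -0.3]
opening: -0.003
finger_force: 0.0
```

Call:
jog_arm(increments=[{"dx": 0.3,"dy": 0.4,"dz": 0,"ax": 0,"ay": 0,"az": 0,"gripper": -1},{"dx": 0.6,"dy": 0.8,"dz": 0,"ax": 0,"ay": 0,"az": 0,"gripper": -1},{"dx": 0.8,"dy": 1,"dz": 0,"ax": 0,"ay": 0,"az": 0,"gripper": -1}])

```text
time: 1.2
eef_pos: [0.4857, -0.2986, 0.2334]
tcp_rot: [0.994, -0.106, -0.0, -0.0]
contact_force: [0.4, -0.1, 0.3]
opening: 0.001
finger_force: 0.0
```

Call:
jog_arm(increments=[{"dx": 0.1,"dy": 0.4,"dz": 0,"ax": 0,"ay": 0,"az": 0,"gripper": -1},{"dx": 0.15,"dy": 0.8,"dz": 0,"ax": 0,"ay": 0,"az": 0,"gripper": -1},{"dx": 0.2,"dy": 1,"dz": 0,"ax": 0,"ay": 0,"az": 0,"gripper": -1}])

```text
time: 1.5
eef_pos: [0.5091, -0.1768, 0.233]
tcp_rot: [0.995, -0.104, -0.001, -0.001]
contact_force: [0.1, 0.2, 0.1]
opening: -0.002
finger_force: 0.0
```

Call:
jog_arm(increments=[{"dx": 0,"dy": 0.4,"dz": 0,"ax": 0,"ay": 0,"az": 0,"gripper": -1},{"dx": 0,"dy": 0.8,"dz": 0,"ax": 0,"ay": 0,"az": 0,"gripper": -1},{"dx": 0,"dy": 1,"dz": 0,"ax": 0,"ay": 0,"az": 0,"gripper": -1},{"dx": 0,"dy": 1,"dz": 0,"ax": 0,"ay": 0,"az": 0,"gripper": -1}])

```text
time: 1.9
eef_pos: [0.5087, -0.0576, 0.2333]
tcp_rot: [0.995, -0.103, -0.0, -0.0]
contact_force: [0.2, -0.4, -0.9]
opening: -0.004
finger_force: 0.0
```

Call:
jog_arm(increments=[{"dx": 0.04,"dy": 0.41,"dz": 0,"ax": 0,"ay": 0,"az": 0,"gripper": -1},{"dx": 0.04,"dy": 0.41,"dz": -0.3,"ax": 0,"ay": 0,"az": 0,"gripper": -1},{"dx": 0.04,"dy": 0.41,"dz": -0.61,"ax": 0,"ay": 0,"az": 0,"gripper": -1},{"dx": 0.04,"dy": 0.41,"dz": -0.61,"ax": 0,"ay": 0,"az": 0,"gripper": -1}])

```text
time: 2.3
eef_pos: [0.51, -0.011, 0.1548]
tcp_rot: [0.994, -0.106, -0.006, -0.0]
contact_force: [-0.8, 0.1, -1.0]
opening: 0.001
finger_force: 0.0
```

```bash
python3 - <<'E'
from h import *
s=get_state();print(s['eef_pos'],s['contact_force'])
d=grab('wrist');cv2.imwrite('pics/w1.png',d['frame'])
E
```

```text
[ 0.51003298 -0.01103242  0.15477224] [-0.80029436  0.09883988 -0.96225676]
```

View pics/w1.png

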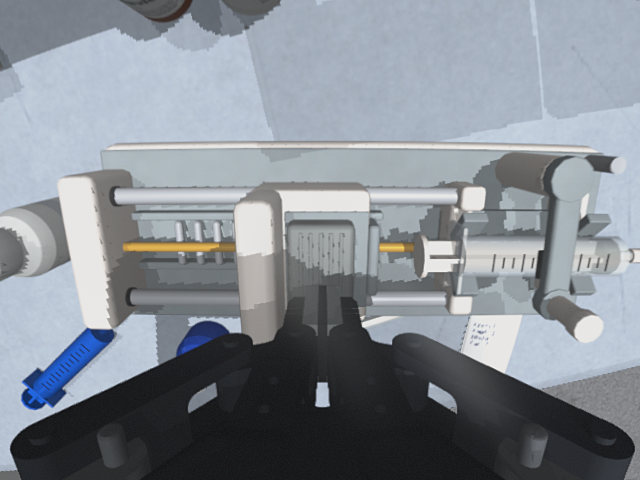

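The wrist view shows the shut fingertips at about (320,300) over the pad, to the right of the carriage back at (262,270) and clear of it. I'll lower in small steps and check the force.

Call:
jog_arm(increments=[{"dx": 0,"dy": 0,"dz": 0,"ax": 0,"ay": 0,"az": 0,"gripper": -1},{"dx": 0,"dy": 0,"dz": 0,"ax": 0,"ay": 0,"az": 0,"gripper": -1}])

```text
time: 2.55
eef_pos: [0.5156, -0.0123, 0.1631]
tcp_rot: [0.994, -0.106, 0.002, 0.0]
contact_force: [1.0, -0.1, 0.3]
opening: 0.0
finger_force: 0.0
```

Call:
jog_arm(increments=[{"dx": 0.01,"dy": 0,"dz": -0.06,"ax": 0,"ay": 0,"az": 0,"gripper": -1},{"dx": 0.01,"dy": 0,"dz": -0.12,"ax": 0,"ay": 0,"az": 0,"gripper": -1},{"dx": 0.01,"dy": 0,"dz": -0.12,"ax": 0,"ay": 0,"az": 0,"gripper": -1},{"dx": 0.01,"dy": 0,"dz": -0.12,"ax": 0,"ay": 0,"az": 0,"gripper": -1}])

```text
time: 2.95
eef_pos: [0.515, -0.0113, 0.1458]
tcp_rot: [0.994, -0.106, -0.0, -0.0]
contact_force: [-0.1, -0.4, -0.1]
opening: -0.001
finger_force: 0.0
```

Call:
jog_arm(increments=[{"dx": 0,"dy": 0,"dz": -0.02,"ax": 0,"ay": 0,"az": 0,"gripper": -1},{"dx": 0,"dy": 0,"dz": -0.04,"ax": 0,"ay": 0,"az": 0,"gripper": -1},{"dx": 0,"dy": 0,"dz": -0.055,"ax": 0,"ay": 0,"az": 0,"gripper": -1},{"dx": 0,"dy": 0,"dz": -0.055,"ax": 0,"ay": 0,"az": 0,"gripper": -1},{"dx": 0,"dy": 0,"dz": -0.055,"ax": 0,"ay": 0,"az": 0,"gripper": -1}])

```text
time: 3.45
eef_pos: [0.5152, -0.0113, 0.1396]
tcp_rot: [0.994, -0.105, -0.0, -0.0]
contact_force: [0.2, -0.1, -0.4]
opening: -0.0
finger_force: 0.0
```

Call:
jog_arm(increments=[{"dx": 0,"dy": 0,"dz": -0.015,"ax": 0,"ay": 0,"az": 0,"gripper": -1},{"dx": 0,"dy": 0,"dz": -0.015,"ax": 0,"ay": 0,"az": 0,"gripper": -1},{"dx": 0,"dy": 0,"dz": -0.015,"ax": 0,"ay": 0,"az": 0,"gripper": -1}])

```text
time: 3.75
eef_pos: [0.5152, -0.0113, 0.1378]
tcp_rot: [0.994, -0.106, -0.0, -0.0]
contact_force: [-0.5, 0.2, -0.0]
opening: -0.004
finger_force: 0.0
```

```bash
python3 - <<'E'
from h import *
s=get_state();print(s['eef_pos'],s['contact_force'],s['wrist_torque'])
w=grab('wrist')
a=dict(np.load('top.npz'));d=grab('top')
P=cloud(d);c=lambda f:cv2.resize(f[190:270,300:400],None,fx=4,fy=4,interpolation=cv2.INTER_CUBIC)
W=w['frame'][150:400,180:460]
W=cv2.resize(W,(358,320));cv2.imwrite('pics/c2.png',np.hstack([c(d['frame']),W]))
E
```

```text
[ 0.51521562 -0.0113334   0.13776547] [-0.48713535  0.19294851 -0.00145418] [-0.02690761  0.01482683 -0.01013625]
```

View pics/c2.png

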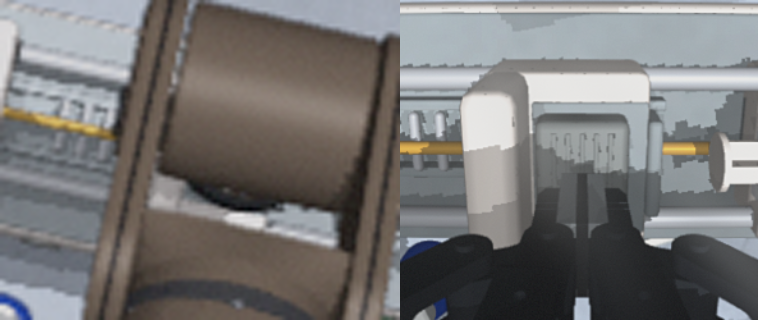

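The view shows the fingertips centred on the pad, but I can't tell whether it is pressed. I'll check the wrist depth.

```bash
python3 - <<'E'
from h import *
from scipy.spatial.transform import Rotation as R
s=get_state();d=dict(np.load('wrist.npz'))
T=np.eye(4);T[:3,:3]=R.from_quat(s['tcp_rot']).as_matrix();T[:3,3]=s['eef_pos'];T=T@np.array(d['mount'])
P=cloud(d,T)
for n,(u,v) in dict(pad=(321,265),padtop=(321,245),shoulder=(330,214),back=(246,225),finger=(310,292),finger2=(330,300),endstop=(90,220)).items():
    q=P[v-3:v+4,u-3:u+4].reshape(-1,3);print(n,np.round(np.median(q,0),4),d['depth'][v,u])
F=P[280:360,280:360].reshape(-1,3);F=F[(F[:,2]>.08)]
print('lowest finger col 318:',[(v,np.round(P[v,312],4).tolist()) for v in range(270,320,4)])
E
```

```text
pad [ 0.5295 -0.0128  0.1215] 0.16283993
padtop [ 0.5379 -0.0145  0.1189] 0.16458364
shoulder [ 0.5487 -0.0212  0.1066] 0.17280154
back [0.5579 0.0106 0.1411] 0.1390185
finger [ 0.5276 -0.008   0.1456] 0.14141212
finger2 [ 0.5259 -0.0155  0.1533] 0.13340451
endstop [0.5703 0.1021 0.0966] 0.18296729
lowest finger col 318: [(270, [0.5281, -0.0083, 0.1219]), (274, [0.5266, -0.0079, 0.1227]), (278, [0.5241, -0.0073, 0.1211]), (282, [0.5228, -0.0071, 0.1229]), (286, [0.5272, -0.0085, 0.1388]), (290, [0.5273, -0.0087, 0.1435]), (294, [0.5268, -0.0086, 0.1462]), (298, [0.5273, -0.0089, 0.1513]), (302, [0.5274, -0.009, 0.1552]), (306, [0.5271, -0.009, 0.1579]), (310, [0.5271, -0.0091, 0.1611]), (314, [0.5272, -0.0092, 0.1645]), (318, [0.5272, -0.0093, 0.1675])]
```

The pad is still up at 0.121, and the camera sees under the fingertips, so they haven't touched it yet. I'll go further down, guarded by the force reading.

Call:
jog_arm(increments=[{"dx": 0,"dy": 0,"dz": -0.02,"ax": 0,"ay": 0,"az": 0,"gripper": -1},{"dx": 0,"dy": 0,"dz": -0.035,"ax": 0,"ay": 0,"az": 0,"gripper": -1},{"dx": 0,"dy": 0,"dz": -0.035,"ax": 0,"ay": 0,"az": 0,"gripper": -1}])

```text
time: 4.15
eef_pos: [0.5149, -0.0113, 0.1331]
tcp_rot: [0.994, -0.106, -0.0, -0.0]
contact_force: [0.3, 0.8, -0.2]
opening: 0.005
finger_force: 0.0
```

```bash
cat >> h.py <<'E'
def wrist():
    from scipy.spatial.transform import Rotation as R
    s=get_state();d=grab('wrist')
    T=np.eye(4);T[:3,:3]=R.from_quat(s['tcp_rot']).as_matrix();T[:3,3]=s['eef_pos'];T=T@np.array(d['mount'])
    return s,d,cloud(d,T),T
E
python3 - <<'E'
from h import *
s,d,P,T=wrist();C=T[:3,3];print(s['eef_pos'],s['contact_force'],'cam',C)
for v in range(266,300,3): print(v,np.round(P[v,312],4),np.round(P[v,330],4))
print('shoulder',np.median(P[205:218,310:350].reshape(-1,3),0))
E
```

```text
[ 0.5149481  -0.01126828  0.13313732] [ 0.30593559  0.81849281 -0.17359772] cam [ 0.58080964 -0.02417193  0.27215485]
266 [ 0.5312 -0.0091  0.1219] [ 0.5291 -0.0167  0.1204]
269 [ 0.5298 -0.0087  0.1216] [ 0.5277 -0.0164  0.1206]
272 [ 0.5287 -0.0085  0.1225] [ 0.5265 -0.0161  0.121 ]
275 [ 0.5273 -0.0082  0.1224] [ 0.525  -0.0158  0.1205]
278 [ 0.5258 -0.0079  0.1219] [ 0.5238 -0.0156  0.121 ]
281 [ 0.5243 -0.0075  0.1216] [ 0.5225 -0.0153  0.1213]
284 [ 0.523  -0.0073  0.122 ] [ 0.5208 -0.015   0.1205]
287 [ 0.5268 -0.0085  0.1351] [ 0.5256 -0.0156  0.1359]
290 [ 0.5271 -0.0086  0.1391] [ 0.5259 -0.0156  0.1396]
293 [ 0.5271 -0.0087  0.142 ] [ 0.5259 -0.0156  0.1427]
296 [ 0.5271 -0.0088  0.1449] [ 0.5254 -0.0154  0.1443]
299 [ 0.5271 -0.0089  0.1478] [ 0.5259 -0.0154  0.1483]
shoulder [ 0.55049969 -0.02126498  0.10592186]
```

Call:
jog_arm(increments=[{"dx": 0,"dy": 0,"dz": -0.04,"ax": 0,"ay": 0,"az": 0,"gripper": -1},{"dx": 0,"dy": 0,"dz": -0.07,"ax": 0,"ay": 0,"az": 0,"gripper": -1},{"dx": 0,"dy": 0,"dz": -0.07,"ax": 0,"ay": 0,"az": 0,"gripper": -1}])

```text
time: 4.5
eef_pos: [0.5151, -0.0113, 0.1247]
tcp_rot: [0.994, -0.106, -0.0, -0.0]
contact_force: [0.2, -0.0, -0.4]
opening: -0.004
finger_force: 0.0
```

Call:
jog_arm(increments=[{"dx": 0,"dy": 0,"dz": -0.025,"ax": 0,"ay": 0,"az": 0,"gripper": -1},{"dx": 0,"dy": 0,"dz": -0.025,"ax": 0,"ay": 0,"az": 0,"gripper": -1},{"dx": 0,"dy": 0,"dz": -0.025,"ax": 0,"ay": 0,"az": 0,"gripper": -1}])

```text
time: 4.8
eef_pos: [0.5154, -0.0113, 0.1225]
tcp_rot: [0.994, -0.106, 0.0, 0.0]
contact_force: [-0.6, 0.6, 3.2]
opening: -0.001
finger_force: 1.1
```

```bash
python3 - <<'E'
from h import *
s,d,P,T=wrist();print(s['eef_pos'],s['contact_force'],s['wrist_torque'])
for v in range(260,300,4): print(v,np.round(P[v,312],4),np.round(P[v,330],4))
print('shoulder',np.median(P[205:218,310:350].reshape(-1,3),0))
E
```

```text
[ 0.51535434 -0.01134593  0.12248515] [-0.56641914  0.55537373  3.21601275] [ 0.06432858  0.14459788 -0.04244748]
260 [ 0.5367 -0.0105  0.1189] [ 0.5349 -0.0177  0.1182]
264 [ 0.5351 -0.0101  0.1192] [ 0.5334 -0.0174  0.1187]
268 [ 0.5335 -0.0098  0.1195] [ 0.5315 -0.017   0.1183]
272 [ 0.5318 -0.0094  0.1196] [ 0.5298 -0.0166  0.1184]
276 [ 0.5303 -0.0091  0.1202] [ 0.5282 -0.0163  0.1188]
280 [ 0.5283 -0.0086  0.1195] [ 0.5263 -0.0159  0.1182]
284 [ 0.5266 -0.0082  0.1194] [ 0.5249 -0.0156  0.1193]
288 [ 0.5273 -0.0086  0.1258] [ 0.5258 -0.0156  0.1257]
292 [ 0.528  -0.0089  0.1317] [ 0.5262 -0.0156  0.1309]
296 [ 0.5272 -0.0088  0.1336] [ 0.5258 -0.0155  0.1336]
shoulder [ 0.55181206 -0.02142114  0.10273045]
```

Call:
jog_arm(increments=[{"dx": 0,"dy": 0,"dz": -0.02,"ax": 0,"ay": 0,"az": 0,"gripper": -1},{"dx": 0,"dy": 0,"dz": -0.04,"ax": 0,"ay": 0,"az": 0,"gripper": -1},{"dx": 0,"dy": 0,"dz": -0.05,"ax": 0,"ay": 0,"az": 0,"gripper": -1},{"dx": 0,"dy": 0,"dz": -0.05,"ax": 0,"ay": 0,"az": 0,"gripper": -1}])

```text
time: 5.25
eef_pos: [0.5154, -0.0114, 0.1166]
tcp_rot: [0.994, -0.106, 0.0, 0.0]
contact_force: [-1.7, 0.2, 6.2]
opening: -0.002
finger_force: 2.2
```

Call:
jog_arm(increments=[{"dx": 0.005,"dy": 0.025,"dz": -0.01,"ax": 0,"ay": 0,"az": 0,"gripper": -1},{"dx": 0.011,"dy": 0.05,"dz": -0.01,"ax": 0,"ay": 0,"az": 0,"gripper": -1},{"dx": 0.016,"dy": 0.075,"dz": -0.01,"ax": 0,"ay": 0,"az": 0,"gripper": -1},{"dx": 0.022,"dy": 0.1,"dz": -0.01,"ax": 0,"ay": 0,"az": 0,"gripper": -1},{"dx": 0.027,"dy": 0.125,"dz": -0.01,"ax": 0,"ay": 0,"az": 0,"gripper": -1},{"dx": 0.033,"dy": 0.15,"dz": -0.01,"ax": 0,"ay": 0,"az": 0,"gripper": -1}])

```text
time: 5.85
eef_pos: [0.5195, 0.0064, 0.1164]
tcp_rot: [0.994, -0.105, -0.0, 0.0]
contact_force: [-4.9, -0.0, 10.0]
opening: -0.004
finger_force: 4.9
```

```bash
python3 - <<'E'
from h import *
s,d,P,T=wrist();print(s['eef_pos'],s['contact_force'],s['wrist_torque'])
y=np.array([.21,.978]);x=np.array([.978,-.21]);o=np.array([.5079,-.032])
# back: points z>.136 in left region -> pump y of its -y face
m=np.zeros(P.shape[:2],bool);m[150:330,:400]=1
q=P[m&(P[...,2]>.132)&(P[...,2]<.15)];q=q[(q[:,0]>.53)]
yy=(q[:,:2]-o)@y;print('back y range',np.percentile(yy,[1,5,50,95,99]),len(q));print('tool y',(s['eef_pos'][:2]-o)@y)
q=P[m&(P[...,2]>.09)&(P[...,2]<.118)];yy=(q[:,:2]-o)@y;print(np.percentile(yy,[95,99]))
E
```

```text
[0.51945727 0.0064426  0.11644022] [-4.92914917 -0.02943358 10.00919112] [-0.06837137  0.70985226  0.05194385]
back y range [0.03835884 0.0422326  0.06747228 0.07685561 0.07829191] 5853
tool y 0.04002389338152412
[0.19445061 0.19937634]
```

Call:
jog_arm(increments=[{"dx": 0.005,"dy": 0.04,"dz": 0,"ax": 0,"ay": 0,"az": 0,"gripper": -1},{"dx": 0.01,"dy": 0.08,"dz": 0,"ax": 0,"ay": 0,"az": 0,"gripper": -1},{"dx": 0.018,"dy": 0.12,"dz": 0,"ax": 0,"ay": 0,"az": 0,"gripper": -1},{"dx": 0.026,"dy": 0.16,"dz": 0,"ax": 0,"ay": 0,"az": 0,"gripper": -1},{"dx": 0.034,"dy": 0.2,"dz": 0,"ax": 0,"ay": 0,"az": 0,"gripper": -1},{"dx": 0.042,"dy": 0.24,"dz": 0,"ax": 0,"ay": 0,"az": 0,"gripper": -1},{"dx": 0.05,"dy": 0.28,"dz": 0,"ax": 0,"ay": 0,"az": 0,"gripper": -1},{"dx": 0.058,"dy": 0.32,"dz": 0,"ax": 0,"ay": 0,"az": 0,"gripper": -1},{"dx": 0.066,"dy": 0.36,"dz": 0,"ax": 0,"ay": 0,"az": 0,"gripper": -1},{"dx": 0.074,"dy": 0.4,"dz": 0,"ax": 0,"ay": 0,"az": 0,"gripper": -1}])

```text
time: 6.9
eef_pos: [0.5296, 0.0543, 0.1165]
tcp_rot: [0.994, -0.105, 0.002, 0.0]
contact_force: [-1.1, -1.3, 5.9]
opening: -0.005
finger_force: 3.5
```

Call:
jog_arm(increments=[{"dx": 0.008,"dy": 0.04,"dz": -0.01,"ax": 0,"ay": 0,"az": 0,"gripper": -1},{"dx": 0.016,"dy": 0.08,"dz": -0.01,"ax": 0,"ay": 0,"az": 0,"gripper": -1},{"dx": 0.024,"dy": 0.11,"dz": -0.01,"ax": 0,"ay": 0,"az": 0,"gripper": -1},{"dx": 0.03,"dy": 0.14,"dz": -0.01,"ax": 0,"ay": 0,"az": 0,"gripper": -1},{"dx": 0.034,"dy": 0.16,"dz": -0.01,"ax": 0,"ay": 0,"az": 0,"gripper": -1},{"dx": 0.038,"dy": 0.18,"dz": -0.01,"ax": 0,"ay": 0,"az": 0,"gripper": -1},{"dx": 0.038,"dy": 0.18,"dz": -0.01,"ax": 0,"ay": 0,"az": 0,"gripper": -1}])

```text
time: 7.6
eef_pos: [0.5345, 0.0741, 0.1164]
tcp_rot: [0.994, -0.105, 0.002, 0.003]
contact_force: [-1.8, -6.1, 11.8]
opening: -0.0
finger_force: 5.6
```

```bash
python3 - <<'E'
from h import *
s,d,P,T=wrist();print(s['eef_pos'],s['contact_force'],s['wrist_torque'])
cv2.imwrite('pics/w3.png',d['frame'])
E
```

```text
[0.53451912 0.07407339 0.11644102] [-1.76326045 -6.07228604 11.80777331] [-1.1632827   0.47915143 -0.01117851]
```

View pics/w3.png

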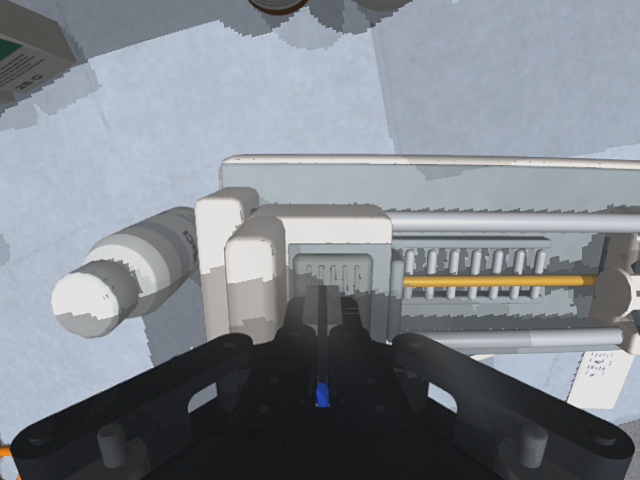

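The carriage back at (250,290) is right against the end stop at (213,260), and Fy of -6 N agrees. I'll hold there a moment with a slight extra push, then lift.

Call:
jog_arm(increments=[{"dx": 0.006,"dy": 0.03,"dz": 0,"ax": 0,"ay": 0,"az": 0,"gripper": -1},{"dx": 0.006,"dy": 0.03,"dz": 0,"ax": 0,"ay": 0,"az": 0,"gripper": -1},{"dx": 0.006,"dy": 0.03,"dz": 0,"ax": 0,"ay": 0,"az": 0,"gripper": -1},{"dx": 0.006,"dy": 0.03,"dz": 0,"ax": 0,"ay": 0,"az": 0,"gripper": -1}])

```text
time: 8.05
eef_pos: [0.535, 0.0759, 0.1164]
tcp_rot: [0.995, -0.105, 0.002, 0.004]
contact_force: [-3.7, -13.6, 10.7]
opening: 0.003
finger_force: 9.1
```

Call:
jog_arm(increments=[{"dx": 0,"dy": 0,"dz": 0.04,"ax": 0,"ay": 0,"az": 0,"gripper": -1},{"dx": 0,"dy": 0,"dz": 0.08,"ax": 0,"ay": 0,"az": 0,"gripper": -1},{"dx": 0,"dy": -0.03,"dz": 0.15,"ax": 0,"ay": 0,"az": 0,"gripper": -1},{"dx": 0,"dy": -0.05,"dz": 0.3,"ax": 0,"ay": 0,"az": 0,"gripper": -1},{"dx": 0,"dy": -0.05,"dz": 0.6,"ax": 0,"ay": 0,"az": 0,"gripper": -1},{"dx": 0,"dy": -0.05,"dz": 0.6,"ax": 0,"ay": 0,"az": 0,"gripper": -1}])

```text
time: 8.65
eef_pos: [0.5365, 0.0739, 0.191]
tcp_rot: [0.994, -0.106, 0.005, -0.001]
contact_force: [0.7, 0.1, 0.5]
opening: -0.003
finger_force: 0.0
```

```bash
python3 - <<'E'
from h import *
s,d,P,T=wrist();print(s['eef_pos'],s['contact_force'])
cv2.imwrite('pics/w4.png',d['frame'])
y=np.array([.21,.978]);x=np.array([.978,-.21]);o=np.array([.5079,-.032])
r=P[...,:2]-o;py=r@y;px=r@x;z=P[...,2]
for X in(.025,.03,.035):
  prof=[]
  for Y in np.arange(.06,.175,.004):
    m=(abs(px-X)<.003)&(abs(py-Y)<.002);prof.append((round(Y*1000),round(float(np.median(z[m]))*1000) if m.sum()>2 else None))
  print(X,prof)
m=(abs(px-.014)<.006)&(abs(py-.102)<.012);print('pad z',np.median(z[m]))
E
```

```text
[0.53645469 0.0739033  0.19101177] [0.71664676 0.12165099 0.47061967]
0.025 [(60, 61), (64, 61), (68, 61), (72, 61), (76, 97), (80, 107), (84, 109), (88, 108), (92, 284), (96, 281), (100, 281), (104, 274), (108, 121), (112, 119), (116, 270), (120, 281), (124, 281), (128, 283), (132, 143), (136, 143), (140, 142), (144, 141), (148, 106), (152, 106), (156, 106), (160, 106), (164, 105), (168, None), (172, None)]
0.03 [(60, 88), (64, 88), (68, 88), (72, 88), (76, 88), (80, 105), (84, 108), (88, 108), (92, 108), (96, 108), (100, 108), (104, 108), (108, 108), (112, 108), (116, 108), (120, 108), (124, 109), (128, 141), (132, 143), (136, 143), (140, 142), (144, 140), (148, 106), (152, 106), (156, 106), (160, 106), (164, 105), (168, None), (172, None)]
0.035 [(60, 89), (64, 89), (68, 89), (72, 89), (76, 90), (80, 104), (84, 107), (88, 107), (92, 107), (96, 107), (100, 107), (104, 107), (108, 107), (112, 107), (116, 107), (120, 107), (124, 107), (128, 141), (132, 143), (136, 143), (140, 142), (144, 140), (148, 105), (152, 106), (156, 106), (160, 106), (164, 105), (168, None), (172, None)]
pad z 0.24310887070844617
```

The profile shows the carriage flush: its back reaches pump y 146 mm, where the end stop begins, and the pad is up at about 0.120. Now the clamp.

Call:
jog_arm(increments=[{"dx": -0.15,"dy": -0.35,"dz": 0,"ax": 0,"ay": 0,"az": 0,"gripper": -1},{"dx": -0.3,"dy": -0.7,"dz": 0,"ax": 0,"ay": 0,"az": 0,"gripper": -1},{"dx": -0.45,"dy": -1,"dz": 0,"ax": 0,"ay": 0,"az": 0,"gripper": -1},{"dx": -0.45,"dy": -1,"dz": 0,"ax": 0,"ay": 0,"az": 0,"gripper": -1}])

```text
time: 9.1
eef_pos: [0.4772, -0.0487, 0.1842]
tcp_rot: [0.994, -0.108, -0.001, 0.0]
contact_force: [-0.3, 2.0, -0.1]
opening: 0.001
finger_force: 0.0
```

Call:
jog_arm(increments=[{"dx": 0,"dy": -0.3,"dz": 0,"ax": 0,"ay": 0,"az": 0,"gripper": -1},{"dx": 0,"dy": -0.4,"dz": 0,"ax": 0,"ay": 0,"az": 0,"gripper": -1},{"dx": 0,"dy": -0.4,"dz": -0.2,"ax": 0,"ay": 0,"az": 0,"gripper": -1},{"dx": 0,"dy": -0.4,"dz": -0.35,"ax": 0,"ay": 0,"az": 0,"gripper": -1},{"dx": 0,"dy": -0.4,"dz": -0.35,"ax": 0,"ay": 0,"az": 0,"gripper": -1},{"dx": 0,"dy": -0.4,"dz": -0.35,"ax": 0,"ay": 0,"az": 0,"gripper": -1}])

```text
time: 9.7
eef_pos: [0.4792, -0.0934, 0.1433]
tcp_rot: [0.994, -0.105, -0.001, -0.0]
contact_force: [0.5, -0.9, 0.4]
opening: 0.001
finger_force: 0.0
```

```bash
python3 - <<'E'
from h import *
s,d,P,T=wrist();print(s['eef_pos'],s['contact_force'])
cv2.imwrite('pics/w5.png',d['frame'])
m=(P[...,2]>.147)&(P[...,2]<.157)&(P[...,1]<-.105);q=P[m];print(len(q),np.median(q,0))
E
```

```text
[ 0.47923474 -0.0933587   0.1433061 ] [ 0.5264657  -0.85992298  0.40687395]
930 [ 0.47154119 -0.12778747  0.14908537]
```

View pics/w5.png

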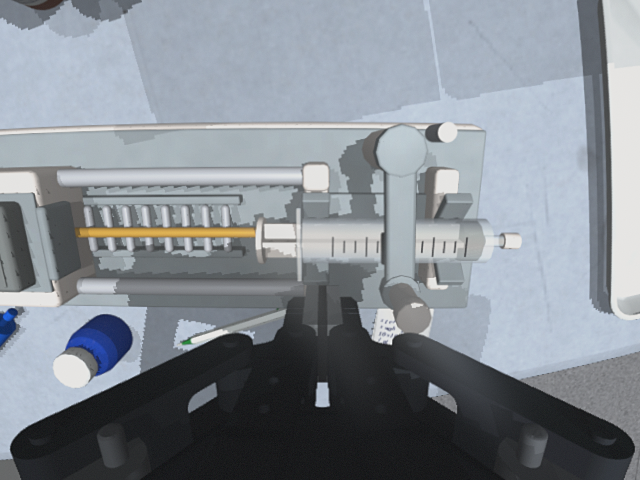

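The peg top is at (410,315), measured at (0.470,-0.128). The fingertips at (322,295) are on its +y side. I'll lower to TCP z 0.131 and push it round the arc.

Call:
jog_arm(increments=[{"dx": 0,"dy": 0,"dz": -0.1,"ax": 0,"ay": 0,"az": 0,"gripper": -1},{"dx": -0.01,"dy": -0.03,"dz": -0.1,"ax": 0,"ay": 0,"az": 0,"gripper": -1},{"dx": -0.04,"dy": -0.115,"dz": -0.1,"ax": 0,"ay": 0,"az": 0,"gripper": -1},{"dx": -0.07,"dy": -0.19,"dz": -0.1,"ax": 0,"ay": 0,"az": 0,"gripper": -1},{"dx": -0.095,"dy": -0.267,"dz": -0.1,"ax": 0,"ay": 0,"az": 0,"gripper": -1},{"dx": -0.103,"dy": -0.35,"dz": -0.1,"ax": 0,"ay": 0,"az": 0,"gripper": -1},{"dx": -0.107,"dy": -0.43,"dz": -0.1,"ax": 0,"ay": 0,"az": 0,"gripper": -1},{"dx": -0.09,"dy": -0.51,"dz": -0.1,"ax": 0,"ay": 0,"az": 0,"gripper": -1},{"dx": -0.07,"dy": -0.59,"dz": -0.1,"ax": 0,"ay": 0,"az": 0,"gripper": -1}])

```text
time: 10.65
eef_pos: [0.471, -0.1659, 0.1318]
tcp_rot: [0.994, -0.106, -0.0, -0.0]
contact_force: [0.7, 0.3, -0.8]
opening: 0.001
finger_force: 0.3
```

```bash
python3 - <<'E'
from h import *
s,d,P,T=wrist();print(s['eef_pos'],s['contact_force'])
cv2.imwrite('pics/w6.png',d['frame'])
E
```

```text
[ 0.47095653 -0.16588494  0.13178098] [ 0.74035485  0.26052058 -0.84728825]
```

View pics/w6.png

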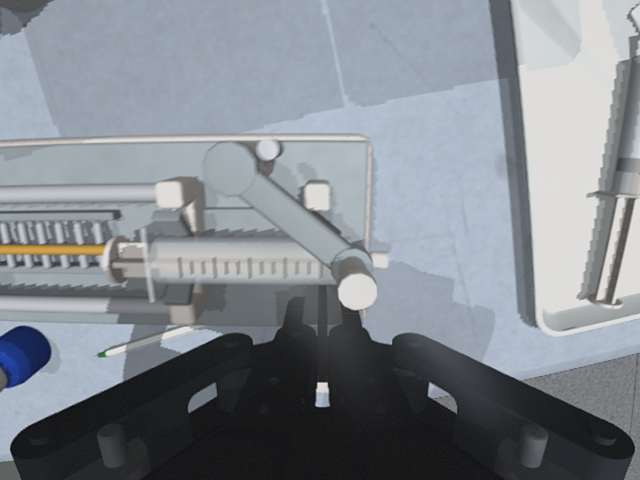

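The clamp has turned to about 50°, with the peg at (357,290) just ahead of the fingertips at (325,300). I'll continue along the arc.

Call:
jog_arm(increments=[{"dx": 0.04,"dy": -0.06,"dz": 0,"ax": 0,"ay": 0,"az": 0,"gripper": -1},{"dx": 0.083,"dy": -0.125,"dz": 0,"ax": 0,"ay": 0,"az": 0,"gripper": -1},{"dx": 0.12,"dy": -0.165,"dz": 0,"ax": 0,"ay": 0,"az": 0,"gripper": -1},{"dx": 0.163,"dy": -0.2,"dz": 0,"ax": 0,"ay": 0,"az": 0,"gripper": -1},{"dx": 0.21,"dy": -0.235,"dz": 0,"ax": 0,"ay": 0,"az": 0,"gripper": -1},{"dx": 0.253,"dy": -0.262,"dz": 0,"ax": 0,"ay": 0,"az": 0,"gripper": -1},{"dx": 0.253,"dy": -0.262,"dz": 0,"ax": 0,"ay": 0,"az": 0,"gripper": -1}])

```text
time: 11.4
eef_pos: [0.5021, -0.1969, 0.132]
tcp_rot: [0.994, -0.105, 0.0, 0.0]
contact_force: [0.3, -0.1, -0.1]
opening: -0.001
finger_force: 0.0
```

```bash
python3 - <<'E'
from h import *
s,d,P,T=wrist();print(s['eef_pos'],s['contact_force'])
m=(P[...,2]>.146)&(P[...,2]<.157)&(P[...,1]<-.14)
m[:, :] &= (P[...,0]>s['eef_pos'][0]+.0)
hsv=d['frame'].min(2)>110;q=P[m&hsv];c=np.median(q,0);print(len(q),c)
post=np.array([.532,-.139]);v=c[:2]-post;x=np.array([.978,-.21]);y=np.array([.21,.978]);print('angle',np.arctan2(-v@y,-v@x),np.hypot(*v))
E
```

```text
[ 0.50212817 -0.19688193  0.13197756] [ 0.3443692  -0.12095128 -0.09333482]
1197 [ 0.52143885 -0.2035534   0.1490941 ]
angle 1.6201420238257334 0.06541161740293681
```

Call:
jog_arm(increments=[{"dx": -0.1,"dy": 0,"dz": 0,"ax": 0,"ay": 0,"az": 0,"gripper": -1},{"dx": -0.1,"dy": 0,"dz": 0.4,"ax": 0,"ay": 0,"az": 0,"gripper": -1},{"dx": -0.1,"dy": 0,"dz": 0.8,"ax": 0,"ay": 0,"az": 0,"gripper": -1},{"dx": -0.1,"dy": 0,"dz": 1,"ax": 0,"ay": 0,"az": 0,"gripper": -1}])

```text
time: 11.85
eef_pos: [0.4897, -0.197, 0.2566]
tcp_rot: [0.994, -0.105, 0.003, 0.002]
contact_force: [1.1, -0.4, 1.1]
opening: 0.002
finger_force: 0.0
```

Call:
jog_arm(increments=[{"dx": 0,"dy": -0.4,"dz": 0,"ax": 0,"ay": 0,"az": 0,"gripper": -1},{"dx": 0,"dy": -0.8,"dz": 0,"ax": 0,"ay": 0,"az": 0,"gripper": -1},{"dx": 0,"dy": -1,"dz": 0,"ax": 0,"ay": 0,"az": 0,"gripper": -1}])

```text
time: 12.15
eef_pos: [0.4882, -0.3189, 0.2523]
tcp_rot: [0.994, -0.106, 0.0, 0.001]
contact_force: [1.1, 0.8, 0.3]
opening: 0.004
finger_force: 0.0
```

Call:
jog_arm(increments=[{"dx": -0.3,"dy": -0.3,"dz": 0,"ax": 0,"ay": 0,"az": 0,"gripper": -1},{"dx": -0.6,"dy": -0.6,"dz": 0,"ax": 0,"ay": 0,"az": 0,"gripper": -1},{"dx": -0.8,"dy": -1,"dz": 0,"ax": 0,"ay": 0,"az": 0,"gripper": -1},{"dx": -0.8,"dy": -1,"dz": 0,"ax": 0,"ay": 0,"az": 0,"gripper": -1},{"dx": -0.8,"dy": -1,"dz": 0,"ax": 0,"ay": 0,"az": 0,"gripper": -1}])

```text
time: 12.65
eef_pos: [0.3918, -0.437, 0.2516]
tcp_rot: [0.994, -0.107, -0.0, -0.0]
contact_force: [-0.4, 0.3, -0.1]
opening: 0.002
finger_force: 0.0
```

```bash
python3 - <<'E'
from h import *
s=get_state();print(s['time'],s['eef_pos'],s['contact_force'])
d=grab('top');P=cloud(d)
o=np.array([.5079,-.032]);y=np.array([.21,.978]);x=np.array([.978,-.21]);r=P[...,:2]-o;px=r@x;py=r@y;z=P[...,2]
B=(abs(px)<.07)&(abs(py)<.18)
def f(n,m):
    q=m&B;print(n,q.sum(),'px',np.percentile(px[q],[3,50,97]).round(4),'py',np.percentile(py[q],[3,50,97]).round(4),'z',np.median(z[q]).round(4))
f('pad',(abs(px)<.018)&(py>.085)&(py<.112))
f('back',(z>.135)&(z<.15)&(py>0))
f('peg',(z>.145)&(z<.16)&(py<0))
f('arm',(z>.117)&(z<.128)&(py<-.06)&(px>.02))
f('syr',(z>.105)&(z<.1165)&(py<0)&(abs(px)<.013))
cv2.imwrite('pics/fin.png',cv2.resize(d['frame'][180:310,255:460],None,fx=3.9,fy=3.9,interpolation=cv2.INTER_CUBIC))
E
```

```text
12.65 [ 0.39183098 -0.43696471  0.25156644] [-0.41013276  0.34670307 -0.13474143]
pad 228 px [-0.0167  0.0002  0.0171] py [0.0859 0.0984 0.111 ] z 0.1217
back 325 px [-0.0347 -0.0004  0.0349] py [0.1269 0.1352 0.1438] z 0.1436
peg 42 px [0.0399 0.0455 0.0518] py [-0.1717 -0.1648 -0.1582] z 0.1498
arm 272 px [0.0376 0.0459 0.0553] py [-0.1618 -0.1221 -0.0902] z 0.1236
syr 507 px [-0.0097  0.0002  0.0108] py [-0.1481 -0.0972 -0.034 ] z 0.1103
```

View pics/fin.png

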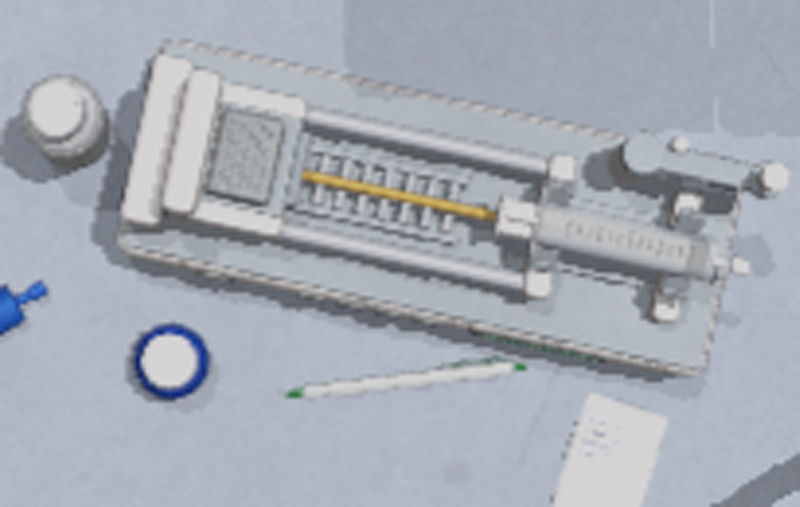

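In the final picture the carriage is against the stop at (190,140) with the pad up (z 0.1217). The clamp points along -y with its peg at (770,178), the syringe is in its cradle, and the other things haven't moved.

```bash
python3 -c "
from plant import job;print(job.sign_off())"
```

```text
the job is handed in; nothing more can be done
None
```

I handed the job in at about 12.7 s of the 48 s allowed. My last top-camera check showed the carriage against its end stop with the pad up, the clamp fully aside and the syringe still in its cradle; sign-off returned no verdict.

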